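Load the bench shaker and start it

ROBOT

A 7-joint arm with a two-finger parallel gripper is mounted at the origin on the work surface. World frame = base frame: x ahead of the robot, y to its left, z up, the work surface at z = 0. Lengths are in m, angles in rad, forces in N, time in s.
With the tool pointing down it reaches from about 0.35 to 0.9 m from the base axis. Payload 19.9 kg.
Tool frame: the origin (TCP) lies between the finger pads; the fingertips stand 19 mm ahead of it and the grasp point (between the pads) is the TCP; z points along the fingers, y is the line along which they close (so a half turn about z gives the same grasp; the last joint's range is limited). The gripper opens to 94 mm and grips with 3 to 60 N. Pads are 16 mm wide; open, the fingers measure 119 mm over their backs; the gripper's body (75 mm by 177 mm) begins 78 mm behind the grasp point.
Start: joints at [1.165, 0.417, -0.01, 1.614, 0.005, 1.111, -0.053], TCP at [0.222, -0.584, 0.191] pointing down, gripper open.
Joint ranges: [-2.81, 2.81], [-0.39, 2.02], [-1.27, 1.25], [0.06, 2.57], [-1.19, 4.33], [0.19, 2], [-2.82, 2.82]. Speed limits (rad/s): [1.89, 1.89, 2.39, 2.39, 3.01, 3.01, 3.01].

INTERFACE

Orientations are given as a 3x3 rotation matrix whose columns are the frame's x, y, z axes.
In Python, from rig import robot gives the robot as it stands. Calls block until the motion is done:
- robot.move_ptp(position, orientation): joint-space move of the TCP to a pose.
- robot.move_linear(position, velocity=0.15, frame=None, threshold=None): straight line of the TCP; frame=None keeps the orientation; velocity is the mean speed in m/s. With threshold (N) it stops when the force on the tool has changed by that much, and returns True; else False.
- robot.goto_joints(angles): joint-space move.
- robot.gripper_to(opening): finger opening in m; the grip force is fixed at half the most; returns when the fingers have stopped.
- robot.pause(seconds).
- robot.ik(position, orientation): joint angles nearest the present ones, or None.
- robot.get_state(): the state.
- robot.grab_frame(name): name is "scene" or "top" or "wrist"; returns the picture (400x640x3 uint8, red, green, blue); there is no depth.
- robot.camera_info(name): a dict with "fx", "fy", "cx", "cy" (pixels), "rvec" (rotation vector, rad) and "tvec" (3), from world to camera coordinates, as OpenCV has them. Camera axes: x right, y down, z forward; pixel columns grow to the right and rows downward; lengths in m; the calibration is good to about 2 mm. A picture is of the moment at which its call begins: read the wrist's pose just before it. camera_info takes no time and is no camera call; for the wrist camera it gives the pose at the moment of the call.
A pose or a line that the arm cannot do raises robot.PlanningError and nothing moves.
- robot.sign_off(): hands the job in; it is judged then, once.
The state is a dict: "time": time; "qpos": joint angles; "joint_vel": joint speeds; "effort": joint torques, N m; "ee_pos": TCP position; "tool_rot": TCP orientation; "force": force on the tool from outside, world axes, zero at the start; "moment": the same for the moment, N m; "opening": finger opening in m; "grasp_force": force on a finger pad.
Only numpy, scipy, OpenCV 4.12 (cv2) and the standard library are available. Lean on these libraries where they do the work, as an engineer would, in place of code of your own. Each camera call takes 0.05 s, during which the arm holds its last target. There are 200 camera calls.

TASK

Load the shaker with every sample carrier that is on the bench: hook each carrier's oblong eye over a stud of its own by tilting it past the T-head, then lay it flat on the deck. Tug each one straight up by its jar until its stud is drawn fully up, which proves that it is latched (reseat it if it lifts free), and leave it flat on the deck; never draw up a stud that has no carrier on it. When all are loaded and proved, press the green plunger down to its stop and let it come up again, leaving the other bottles where they are.

Things in the scene. Friction and masses are not known exactly. Their poses are not given: they have to be found in the camera images.
- shaker: Low white shaker, fixed, 220 mm deep (x), 360 mm wide (y from -160 to +200 mm), with a dark flat deck 50 mm above the table. Origin on the table, underneath; at yaw 0 its -x side faces the robot. On the deck at x = 0 stand three yellow-headed T-studs (y = -95, 0, +95 mm); at x = 0, y = 168 mm a green spring plunger.
- seat1 (a point): Foot of the right-hand (-y) stud: on its axis at deck level, axes as the shaker's. Steel stem 8 mm thick with a yellow T-head: a bar 42 mm long along the shaker's x, 11 mm wide, 5 mm thick; stud down, the head's underside is 14 mm and its top 19 mm above the deck. Studs are 95 mm apart. This point does not move when the stud is drawn up.
- stud1 (a joint): How far the right-hand (-y) stud is drawn up out of the deck, in m: 0 down (start), 0.008 fully up against its stop. It is held by friction: about 4 N draws it and it stays where it is left. A red band on the stem shows when it is up.
- seat2 (a point): Foot of the middle stud: on its axis at deck level, axes as the shaker's. Steel stem 8 mm thick with a yellow T-head: a bar 42 mm long along the shaker's x, 11 mm wide, 5 mm thick; stud down, the head's underside is 14 mm and its top 19 mm above the deck. Studs are 95 mm apart. This point does not move when the stud is drawn up.
- stud2 (a joint): How far the middle stud is drawn up out of the deck, in m: 0 down (start), 0.008 fully up against its stop. It is held by friction: about 4 N draws it and it stays where it is left. A red band on the stem shows when it is up.
- seat3 (a point): Foot of the left-hand (+y) stud: on its axis at deck level, axes as the shaker's. Steel stem 8 mm thick with a yellow T-head: a bar 42 mm long along the shaker's x, 11 mm wide, 5 mm thick; stud down, the head's underside is 14 mm and its top 19 mm above the deck. Studs are 95 mm apart. This point does not move when the stud is drawn up.
- stud3 (a joint): How far the left-hand (+y) stud is drawn up out of the deck, in m: 0 down (start), 0.008 fully up against its stop. It is held by friction: about 4 N draws it and it stays where it is left. A red band on the stem shows when it is up.
- carrier_blue: Loose carrier, about 150 g: blue plate 44 mm wide (y), 4 mm thick, from x = -76 to +20 mm, with an oblong eye near its -x end (tip) and a sturdy white square jar fixed on it at the origin (30 x 30 mm, sides 4 to 44 mm above the plate's underside; round blue cap 24 mm across, top at 56 mm). Origin: plate's underside below the jar's centre; z up. May be absent.
- carrier_blue_eye (a point): Centre of the eye at the plate's underside, 48 mm from the origin; axes as the carrier's. Hole 34 mm (x -65 to -31 mm) by 17 mm; end bar 11 mm. Shorter than a stud's head: with the tip low by about 30 deg put the end bar under one end of the head (either), slide the carrier to its own +x till the bar is near the stem, level it, slide it back till the stem is mid-eye, then tug level.
- carrier_orange: Loose carrier, about 150 g: orange plate 44 mm wide (y), 4 mm thick, from x = -76 to +20 mm, with an oblong eye near its -x end (tip) and a sturdy white square jar fixed on it at the origin (30 x 30 mm, sides 4 to 44 mm above the plate's underside; round orange cap 24 mm across, top at 56 mm). Origin: plate's underside below the jar's centre; z up. May be absent.
- carrier_orange_eye (a point): Centre of the eye at the plate's underside, 48 mm from the origin; axes as the carrier's. Hole 34 mm (x -65 to -31 mm) by 17 mm; end bar 11 mm. Shorter than a stud's head: with the tip low by about 30 deg put the end bar under one end of the head (either), slide the carrier to its own +x till the bar is near the stem, level it, slide it back till the stem is mid-eye, then tug level.
- carrier_red: Loose carrier, about 150 g: red plate 44 mm wide (y), 4 mm thick, from x = -76 to +20 mm, with an oblong eye near its -x end (tip) and a sturdy white square jar fixed on it at the origin (30 x 30 mm, sides 4 to 44 mm above the plate's underside; round red cap 24 mm across, top at 56 mm). Origin: plate's underside below the jar's centre; z up. May be absent.
- carrier_red_eye (a point): Centre of the eye at the plate's underside, 48 mm from the origin; axes as the carrier's. Hole 34 mm (x -65 to -31 mm) by 17 mm; end bar 11 mm. Shorter than a stud's head: with the tip low by about 30 deg put the end bar under one end of the head (either), slide the carrier to its own +x till the bar is near the stem, level it, slide it back till the stem is mid-eye, then tug level.
- plunger (a joint): Travel of the green spring start plunger, in m: 0 out, 0.014 fully down at its stop, growing as it is pressed down. Its spring takes about 4 N at first and 9 N at the stop, and returns it when let go.
- plunger_top (a point): Centre of the top face of the plunger's green head, 32 mm in diameter and 12 mm thick; moves with it. Its top stands 42 mm above the deck when out.
- powder_jar: Bystander (a fixed 44 mm high balance stands nearby, beyond the shaker): loose round white jar 70 mm in diameter, 120 mm tall; origin under its centre.
- amber_bottle: Bystander: loose amber glass bottle 56 mm in diameter, 110 mm tall; origin under its centre.
Not all that is in view belongs to the job. What is meant by the carrier_orange is not pink, turquoise or yellow, and is the larger of those in its own colour.

How it is judged:
On the way, in this order (a step that is already met when the one before it is completed fails the run):
1. every carrier lies flat on the deck, hooked on a stud that has been drawn up by the tug (((horizontal distance between carrier_blue_eye and seat1 below 0.017 m and z of carrier_blue_eye in the frame of seat1 between -0.003 and 0.003 m and angle between carrier_blue's own z axis and vertical below 0.08 rad and value of joint stud1 above 0.005 m) or (horizontal distance between carrier_blue_eye and seat2 below 0.017 m and z of carrier_blue_eye in the frame of seat2 between -0.003 and 0.003 m and angle between carrier_blue's own z axis and vertical below 0.08 rad and value of joint stud2 above 0.005 m) or (horizontal distance between carrier_blue_eye and seat3 below 0.017 m and z of carrier_blue_eye in the frame of seat3 between -0.003 and 0.003 m and angle between carrier_blue's own z axis and vertical below 0.08 rad and value of joint stud3 above 0.005 m)) and ((horizontal distance between carrier_orange_eye and seat1 below 0.017 m and z of carrier_orange_eye in the frame of seat1 between -0.003 and 0.003 m and angle between carrier_orange's own z axis and vertical below 0.08 rad and value of joint stud1 above 0.005 m) or (horizontal distance between carrier_orange_eye and seat2 below 0.017 m and z of carrier_orange_eye in the frame of seat2 between -0.003 and 0.003 m and angle between carrier_orange's own z axis and vertical below 0.08 rad and value of joint stud2 above 0.005 m) or (horizontal distance between carrier_orange_eye and seat3 below 0.017 m and z of carrier_orange_eye in the frame of seat3 between -0.003 and 0.003 m and angle between carrier_orange's own z axis and vertical below 0.08 rad and value of joint stud3 above 0.005 m)) and ((horizontal distance between carrier_red_eye and seat1 below 0.017 m and z of carrier_red_eye in the frame of seat1 between -0.003 and 0.003 m and angle between carrier_red's own z axis and vertical below 0.08 rad and value of joint stud1 above 0.005 m) or (horizontal distance between carrier_red_eye and seat2 below 0.017 m and z of carrier_red_eye in the frame of seat2 between -0.003 and 0.003 m and angle between carrier_red's own z axis and vertical below 0.08 rad and value of joint stud2 above 0.005 m) or (horizontal distance between carrier_red_eye and seat3 below 0.017 m and z of carrier_red_eye in the frame of seat3 between -0.003 and 0.003 m and angle between carrier_red's own z axis and vertical below 0.08 rad and value of joint stud3 above 0.005 m))), for 0.2 s.
2. then the plunger is pressed down to its stop (value of joint plunger above 0.0125 m), for 0.1 s.
At the end, for the whole second after the job is handed in: Every carrier present lies flat (within 3 mm of the deck, tilt under 0.08 rad) with a stud's stem through its eye (eye centre within 17 mm of the stud's axis), that stud is drawn up more than 5 mm, all are at rest, and the plunger is out again (under 2 mm) (all of step 1 and linear speed of each of carrier_blue, carrier_orange, carrier_red below 0.02 m/s and value of joint plunger below 0.002 m); the robot touches nothing.
It fails at once if the powder jar is moved more than 30 mm or tipped (distance of powder_jar from where it was at the start of the episode above 0.03 m or angle between powder_jar's own z axis and vertical above 0.4 rad).
It fails at once if the amber bottle is moved more than 30 mm or tipped (distance of amber_bottle from where it was at the start of the episode above 0.03 m or angle between amber_bottle's own z axis and vertical above 0.4 rad).
It fails at once if stud 1 is drawn up with no carrier's eye near it (value of joint stud1 above 0.005 m and horizontal distance between each of carrier_blue_eye, carrier_orange_eye, carrier_red_eye and seat1 above 0.05 m).
It fails at once if stud 2 is drawn up with no carrier's eye near it (value of joint stud2 above 0.005 m and horizontal distance between each of carrier_blue_eye, carrier_orange_eye, carrier_red_eye and seat2 above 0.05 m).
It fails at once if stud 3 is drawn up with no carrier's eye near it (value of joint stud3 above 0.005 m and horizontal distance between each of carrier_blue_eye, carrier_orange_eye, carrier_red_eye and seat3 above 0.05 m).
Of carrier_blue, carrier_orange, carrier_red only 2 to 3 are there at a start; the rules pass over those that are not, and their reading is None.
At some moment in a run one of carrier_blue, carrier_orange, carrier_red may be knocked a few centimetres aside while the robot is not near it.
Once in a run the grip may slacken for a moment while it holds something.
It also fails if it takes over 210 s, if anything falls off the work surface, if the arm or the gripper's body presses on something with over 40 N, if the wrist force passes 120 N, or if a joint passes its speed limit or range.

## Working session

There is one attempt and no reset: what is moved stays moved. The work goes in short steps, each a Python script; the robot and the scene stay as the last script left them, time stands still between calls to the robot, and variables do not carry over. Pictures are saved under pics/ and viewed, at most 14 in all, crops included, and the job is handed in when it is done.

```bash
ls; mkdir -p pics; python3 - <<'E'
from rig import robot
import cv2
s=robot.get_state();print(s['time'],s['ee_pos'],s['tool_rot'])
for n in("scene","top"):
    im=robot.grab_frame(n);cv2.imwrite(f'pics/{n}0.png',im[:,:,::-1]);c=robot.camera_info(n);print(n,c)
print(robot.camera_info('wrist'))
E
```

```text
pics
0.0 [ 0.22223255 -0.58373241  0.19084107] [[ 9.34551626e-01  3.55827160e-01 -5.38920865e-04]
 [ 3.55827550e-01 -9.34550988e-01  1.09782533e-03]
 [-1.13012959e-04 -1.21773734e-03 -9.99999252e-01]]
scene {'fx': 410.729644990765, 'fy': 410.729644990765, 'cx': 317.753972264694, 'cy': 201.07602681950888, 'rvec': array([ 1.28757232,  2.05358782, -1.06611654]), 'tvec': array([ 0.30769933, -0.16577733,  1.3571688 ])}
top {'fx': 491.77187274955395, 'fy': 491.77187274955395, 'cx': 322.9849348750639, 'cy': 199.43446577190306, 'rvec': array([ 2.12277749, -2.1517891 ,  0.17968703]), 'tvec': array([-0.07896549,  0.52891524,  1.23999704])}
{'fx': 278.8835852199773, 'fy': 278.8835852199773, 'cx': 321.08378733279005, 'cy': 199.26098740937366, 'rvec': array([-2.39095435,  1.64709808,  0.23227081]), 'tvec': array([-0.62454904, -0.0281816 ,  0.39182626])}
```

View pics/scene0.png

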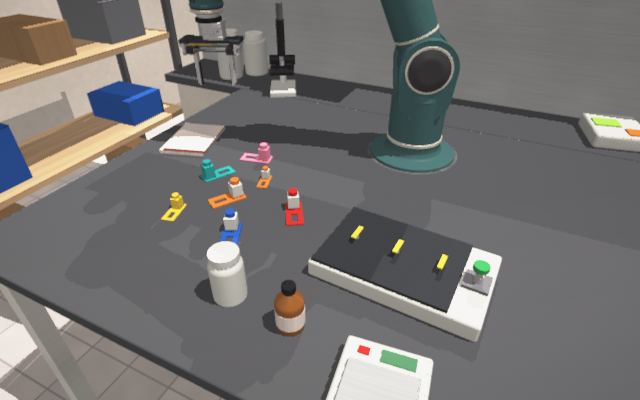

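View pics/top0.png

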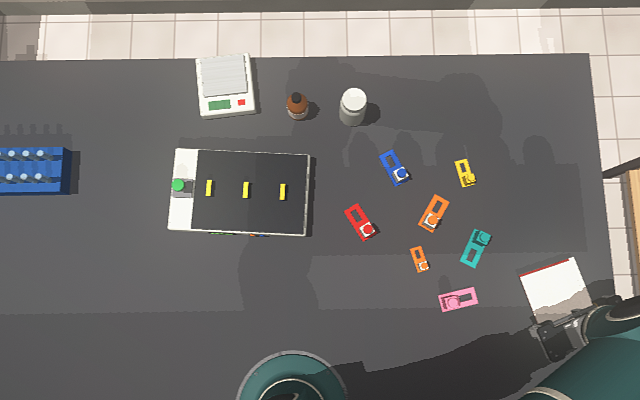

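The scene picture shows red (293,207), blue (231,226) and large orange (229,195) carriers, with a small orange one at (265,177). In the top picture they are at red (361,222), blue (395,168), large orange (433,213) and small orange (420,259). The stud heads are at (209,188), (246,190) and (283,192), and the plunger is at (178,185). There are two orange candidates, and the larger one at (433,213) fits the description. The pink, turquoise and yellow ones are decoys. All three carriers are present.

```bash
cat > h.py <<'E'
from rig import robot
import cv2, numpy as np
from scipy.spatial.transform import Rotation as R
HUE={'red':[(0,4),(174,180)],'orange':[(6,17)],'blue':[(105,125)],'yellow':[(25,34)],'green':[(55,80)]}
def look(n,save=None):
    c=robot.camera_info(n); im=robot.grab_frame(n)
    if save: cv2.imwrite(f'pics/{save}.png',im[:,:,::-1])
    return im,c
def ray(c,px,z):
    Rm=cv2.Rodrigues(c['rvec'])[0]; o=-Rm.T@c['tvec']
    d=Rm.T@np.array([(px[0]-c['cx'])/c['fx'],(px[1]-c['cy'])/c['fy'],1])
    return o+d*(z-o[2])/d[2]
def proj(c,p):
    return cv2.projectPoints(np.float64([p]),c['rvec'],c['tvec'],np.array([[c['fx'],0,c['cx']],[0,c['fy'],c['cy']],[0,0,1.]]),None)[0][0,0]
def mask(im,col,s=130,v=60):
    h=cv2.cvtColor(im,cv2.COLOR_RGB2HSV); m=0
    for a,b in HUE[col]: m=m|cv2.inRange(h,(a,s,v),(b,255,255))
    return m
def blobs(m,amin=15):
    n,l,st,ce=cv2.connectedComponentsWithStats(m)
    return sorted([(st[i,4],ce[i],(l==i).astype(np.uint8)) for i in range(1,n) if st[i,4]>=amin],key=lambda t:-t[0])
def holes(b):
    cs,hi=cv2.findContours(b,cv2.RETR_CCOMP,cv2.CHAIN_APPROX_NONE); out=[]
    for c,h in zip(cs,hi[0]):
        if h[3]>=0:
            k=np.zeros_like(b);cv2.drawContours(k,[c],-1,1,-1);k&=1-b;m=cv2.moments(k,True)
            if m['m00']>8: out.append((m['m00'],np.array([m['m10'],m['m01']])/m['m00'],k))
    return sorted(out,key=lambda t:-t[0])
def shaker(im,c,up=0.):
    bs=[b for b in blobs(mask(im,'yellow'),20)]
    return [(b[0],b[1],ray(c,b[1],.069+up)) for b in bs]
E
python3 - <<'E'
from h import *
np.set_printoptions(precision=4,suppress=True)
im=cv2.imread('pics/top0.png')[:,:,::-1].copy();c=robot.camera_info('top')
for a,p,w in shaker(im,c):print('Y',a,p,w)
for b in blobs(mask(im,'green'))[:3]:print('G',b[0],b[1],ray(c,b[1],.092))
for col in('red','orange','blue'):
  for b in blobs(mask(im,col))[:5]:
    print(col,b[0],b[1],ray(c,b[1],.004),ray(c,b[1],.056),[(h[0],h[1],ray(c,h[1],.004)) for h in holes(b[2])])
s=robot.get_state();w=robot.camera_info('wrist');Rm=cv2.Rodrigues(w['rvec'])[0];o=-Rm.T@w['tvec']
T=s['tool_rot'];print('cam in tool',T.T@(o-s['ee_pos']),'\n',T.T@Rm.T)
u=cv2.resize(im[140:290,340:500],None,fx=5,fy=4,interpolation=cv2.INTER_CUBIC)[:600,:800];cv2.imwrite('pics/crop1.png',u[:,:,::-1])
E
```

```text
Y 153 [464.1176 170.9804] [ 0.5932 -0.4518  0.069 ]
Y 77 [245.039  189.4286] [0.5523 0.1136 0.069 ]
Y 75 [208.1067 187.3733] [0.5589 0.2084 0.069 ]
Y 68 [281.8382 191.3382] [0.546  0.0192 0.069 ]
G 108 [177.6019 184.463 ] [0.5629 0.2801 0.092 ]
red 363 [357.7025 219.7466] [ 0.4781 -0.1784  0.004 ] [ 0.4717 -0.1745  0.056 ] [(73.0, array([355.8082, 215.4932]), array([ 0.4896, -0.1736,  0.004 ]))]
red 91 [542.7692 267.5385] [ 0.3448 -0.6627  0.004 ] [ 0.3437 -0.6395  0.056 ] []
red 64 [367.3594 228.6719] [ 0.4538 -0.2035  0.004 ] [ 0.4484 -0.1986  0.056 ] []
red 36 [241.0833 101.9167] [0.8124 0.1377 0.004 ] [0.7927 0.1291 0.056 ] []
orange 447 [433.736  211.7852] [ 0.4968 -0.3829  0.004 ] [ 0.4897 -0.3708  0.056 ] [(100.0, array([428.16, 221.8 ]), array([ 0.47  , -0.3666,  0.004 ])), (65.0, array([436.7077, 206.4615]), array([ 0.5111, -0.3916,  0.004 ]))]
orange 221 [418.6968 258.086 ] [ 0.374  -0.3369  0.004 ] [ 0.3718 -0.3267  0.056 ] [(31.0, array([417.0968, 253.6129]), array([ 0.3858, -0.3332,  0.004 ]))]
orange 208 [296.5769 104.9808] [ 0.8015 -0.0166  0.004 ] [ 0.7822 -0.0191  0.056 ] []
blue 2141 [ 32.6516 171.9748] [0.6204 0.7003 0.004 ] [0.6084 0.6692 0.056 ] [(13.0, array([ 52., 192.]), array([0.5644, 0.6437, 0.004 ])), (9.0, array([ 36., 192.]), array([0.565 , 0.6867, 0.004 ]))]
blue 317 [391.1451 165.2208] [ 0.6264 -0.2733  0.004 ] [ 0.6141 -0.2656  0.056 ] [(71.0, array([389.9296, 161.0423]), array([ 0.6381, -0.2704,  0.004 ]))]
blue 59 [401.3051 172.4237] [ 0.6059 -0.3002  0.004 ] [ 0.5945 -0.2914  0.056 ] []
cam in tool [ 0.081 -0.    -0.193] 
 [[ 0.0004 -0.9614 -0.2752]
 [ 1.      0.0003  0.0003]
 [-0.0002 -0.2752  0.9614]]
```

View pics/crop1.png

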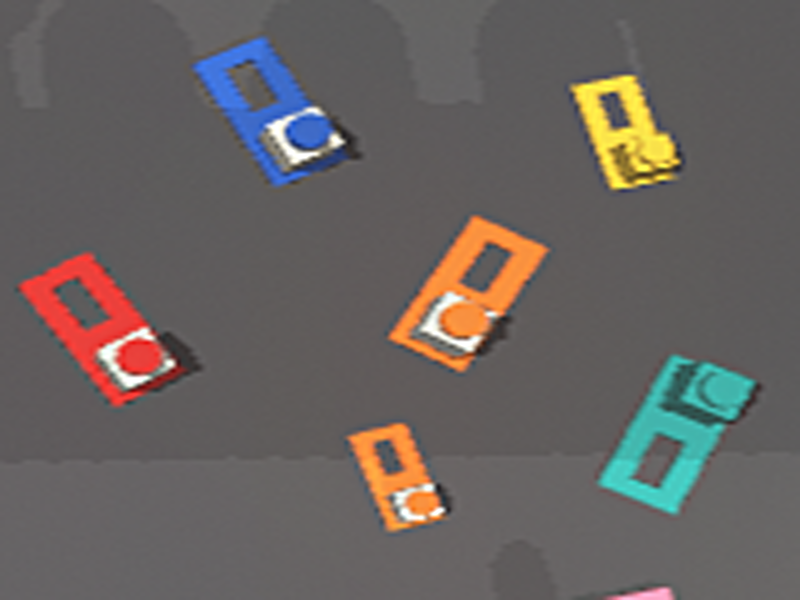

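The crop confirms the large orange carrier at crop (470,290), next to the smaller orange decoy at (400,480). The stud spacing (190 mm over two) and the eye-to-cap distances (48 mm) match the description. Next I check which placing orientation the arm can reach.

```bash
cat >> h.py <<'E'
G=.030
YAW=-.068
SEAT={1:np.array([.546,.0192,.05]),2:np.array([.5523,.1136,.05]),3:np.array([.5589,.2084,.05])}
def tool(p,yaw,th,sgn):
    """carrier origin p, yaw, tip-low tilt th -> TCP pos, rot"""
    Rc=(R.from_euler('z',yaw)*R.from_euler('y',-th)).as_matrix()
    T=np.column_stack([sgn*Rc[:,0],-sgn*Rc[:,1],-Rc[:,2]])
    return np.asarray(p)+Rc[:,2]*G, T
E
python3 - <<'E'
from h import *
np.set_printoptions(precision=2,suppress=True)
for flip in(0,np.pi):
  y=YAW+flip;u=np.array([np.cos(y),np.sin(y),0])
  for s in(1,-1):
    for k in(1,3):
      for th,X,Z in((.52,0,.09),(.52,.05,.04),(0,.048,.0)):
        print('place',flip,s,k,th,robot.ik(*tool(SEAT[k]+u*X+[0,0,Z],y,th,s)))
for n,p,y in(('red',(.4484,-.1986,0),-2.60),('blue',(.5945,-.2914,0),-2.69),('or',(.47,-.366,0),2.6)):
  for s in(1,-1):print(n,s,robot.ik(*tool(p,y,0,s)))
E
```

```text
place 0 1 1 0.52 [ 0.43  0.06 -0.62  2.28  0.48  0.34 -2.23]
place 0 1 1 0.52 [ 0.02  0.22 -0.18  2.23  0.67  0.23 -2.41]
place 0 1 1 0 [ 0.21  0.52 -0.38  1.78  0.24  0.89 -1.91]
place 0 1 3 0.52 [-1.26  0.2   0.73  2.16  0.4   0.43 -2.55]
place 0 1 3 0.52 [-0.66  0.32  0.14  2.09  0.7   0.38 -2.79]
place 0 1 3 0 [ 0.06  0.64 -0.61  1.65  0.42  0.99 -2.33]
place 0 -1 1 0.52 [ 0.56  0.07 -0.74  2.27  0.51  0.35  0.89]
place 0 -1 1 0.52 [ 0.79  0.41 -1.08  2.21  1.23  0.49  0.29]
place 0 -1 1 0 [ 0.46  0.6  -0.73  1.77  0.48  0.96  1.04]
place 0 -1 3 0.52 [ 0.2   0.27 -0.91  2.12  0.98  0.67  0.12]
place 0 -1 3 0.52 [ 0.08  0.41 -0.73  2.07  1.15  0.62  0.03]
place 0 -1 3 0 [ 0.24  0.75 -0.9   1.64  0.65  1.08  0.65]
place 3.141592653589793 1 1 0.52 [ 0.4   0.8  -0.76  1.35  0.33  1.68  1.13]
place 3.141592653589793 1 1 0.52 [ 0.43  0.77 -0.75  1.53  0.32  1.53  1.11]
place 3.141592653589793 1 1 0 [ 0.59  0.47 -0.85  2.    0.46  0.87  0.99]
place 3.141592653589793 1 3 0.52 [ 0.16  0.9  -0.86  1.22  0.32  1.7   0.85]
place 3.141592653589793 1 3 0.52 [ 0.17  0.87 -0.83  1.41  0.29  1.54  0.84]
place 3.141592653589793 1 3 0 [ 0.36  0.7  -1.09  1.86  0.72  1.04  0.47]
place 3.141592653589793 -1 1 0.52 [ 0.14  0.69 -0.3   1.36  0.08  1.63 -1.8 ]
place 3.141592653589793 -1 1 0.52 [ 0.15  0.66 -0.31  1.54  0.08  1.48 -1.81]
place 3.141592653589793 -1 1 0 [ 0.31  0.38 -0.5   2.01  0.25  0.81 -1.97]
place 3.141592653589793 -1 3 0.52 [ 0.02  0.81 -0.57  1.22  0.14  1.66 -2.15]
place 3.141592653589793 -1 3 0.52 [ 0.05  0.79 -0.6   1.41  0.15  1.5  -2.18]
place 3.141592653589793 -1 3 0 [ 0.1   0.52 -0.69  1.87  0.42  0.9  -2.44]
red 1 [ 1.21  0.69 -1.09  2.04  0.8   0.91  1.79]
red -1 [ 0.59  0.43 -0.28  2.06  0.18  0.68 -0.84]
blue 1 [ 1.09  0.96 -1.09  1.6   0.92  1.16  1.81]
blue -1 [ 0.52  0.66 -0.16  1.62  0.13  0.86 -0.81]
or 1 [ 0.98  0.61 -0.48  1.79  0.37  0.83  1.34]
or -1 [ 0.58  0.56  0.04  1.81 -0.03  0.77 -1.47]
```

```bash
cat >> h.py <<'E'
def measure(col,guess,cam='wrist',save=None,z=.004):
    """eye hole -> (eye, yaw, size, cap check); guess = carrier origin xy"""
    im,c=look(cam,save); best=None
    m=mask(im,col)
    caps=[(b[0],ray(c,b[1],z+.050)) for b in blobs(m,20)]
    for b in blobs(m,100):
        for a,p,k in holes(b[2]):
            q=np.array([ray(c,t[::-1],z)[:2] for t in np.argwhere(k)])
            (cx,cy),(w,h),ang=cv2.minAreaRect((q*1e3).astype(np.float32))
            if not(22<max(w,h)<42 and 10<min(w,h)<24): continue
            e=q.mean(0); d=np.linalg.norm(e-np.asarray(guess)[:2])
            if d>.12: continue
            ax=np.linalg.eigh(np.cov(q.T))[1][:,1]
            if ax@(np.asarray(guess)[:2]-e)<0: ax=-ax
            if best is None or d<best['d']:
                cp=[p[:2] for a_,p in caps if .03<np.linalg.norm(p[:2]-e)<.065]
                best=dict(eye=e,yaw=np.arctan2(ax[1],ax[0]),org=e+.048*ax,size=(w,h),d=d,cap=cp)
    return best
def above(p,yaw,z,s=-1):
    P,T=tool([p[0],p[1],0],yaw,0,s); P[2]=z
    return P,T
E
cat > pick_look.py <<'E'
import sys
from h import *
np.set_printoptions(precision=4,suppress=True)
col=sys.argv[1];x,y,yaw=map(float,sys.argv[2:5])
robot.gripper_to(.06)
robot.move_ptp(*above((x,y),yaw,.2))
robot.move_ptp(*above((x,y),yaw,.125))
print(measure(col,(x,y),save='w_'+col)); print(robot.get_state()['time'])
E
python3 pick_look.py red .4484 -.1986 -2.6
```

```text
{'eye': array([ 0.4917, -0.173 ]), 'yaw': np.float64(-2.603947326409963), 'org': array([ 0.4505, -0.1975]), 'size': (31.962390899658203, 14.503948211669922), 'd': np.float64(0.05030468199279449), 'cap': [array([ 0.4511, -0.1981])]}
2.8917
```

View pics/w_red.png

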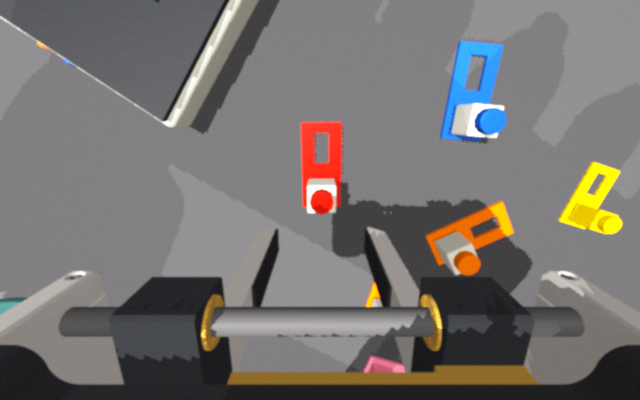

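Red shows at (322,170) with its jar at (321,200). The eye-based origin and the cap agree within 1 mm, so I pick it and look at the studs while carrying it.

```bash
cat > pick.py <<'E'
import sys
from h import *
np.set_printoptions(precision=4,suppress=True)
x,y,yaw=map(float,sys.argv[1:4]);k=int(sys.argv[4])
P,T=above((x,y),yaw,G)
robot.move_linear(P,.12,frame=T)
robot.gripper_to(.02)
s=robot.get_state();print('grip',s['opening'],s['grasp_force'],s['ee_pos']-P)
robot.move_linear(P+[0,0,.15],.2)
yw=YAW+np.pi;u=np.array([np.cos(yw),np.sin(yw),0])
robot.move_ptp(*tool(SEAT[k]+u*.0+[0,0,.13],yw,0,-1))
im,c=look('wrist','stud%d'%k)
for a,p,w in shaker(im,c):print('Y',a,p,w)
s=robot.get_state();print(s['opening'],s['time'],s['force'])
E
python3 pick.py .4507 -.1977 -2.604 3
```

```text
grip 0.023089696682269525 30.70246492512524 [0.0001 0.0001 0.0003]
Y 319 [396.8746 186.8245] [0.554  0.1143 0.069 ]
Y 273 [473.9487 185.4982] [0.5492 0.02   0.069 ]
Y 168 [319.9464 176.506 ] [0.5734 0.2077 0.069 ]
0.023353131764301323 7.0083 [ 0.6401 -0.7791 -1.0749]
```

View pics/stud3.png

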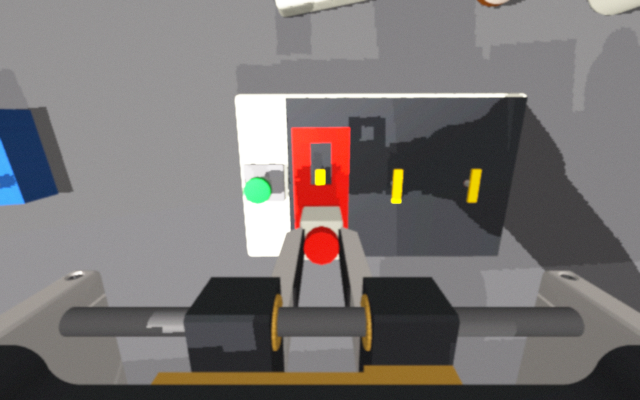

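The red carrier is held level, with its eye at (320,160). Stud 3 at (320,177) is seen through the eye, studs 2 and 1 are at (397,187) and (475,185), and the plunger is at (258,190). The reported opening is 23 mm where the jar is 30 mm wide, so I check the in-hand pose and look at the uncovered studs from further back.

```bash
python3 - <<'E'
from h import *
np.set_printoptions(precision=4,suppress=True)
yw=YAW+np.pi;u=np.array([np.cos(yw),np.sin(yw),0])
o=SEAT[2]+u*.10+[0,0,.09]
robot.move_linear(*[tool(o,yw,0,-1)[0]],velocity=.2)
im,c=look('wrist','studs')
for a,p,k in blobs(mask(im,'yellow'),40):
    q=np.array([ray(c,t[::-1],.069)[:2] for t in np.argwhere(k)])
    ax=np.linalg.eigh(np.cov(q.T))[1][:,1];print(a,p,ray(c,p,.069),'axis',np.arctan(ax[1]/ax[0]),cv2.minAreaRect((q*1e3).astype(np.float32))[1])
for b in blobs(mask(im,'green'),40)[:2]:print('G',b[0],b[1],ray(c,b[1],.09))
m=measure('red',o,z=o[2]+.004);print(m,'expected',o,yw-2*np.pi)
E
```

```text
578 [226.2768  97.9204] [0.5613 0.2085 0.069 ] axis -0.06727451665024357 (12.447461128234863, 43.183963775634766)
576 [416.3698  97.2552] [0.5491 0.0197 0.069 ] axis -0.066330980907499 (12.638684272766113, 42.189178466796875)
556 [321.3849  97.5863] [0.5552 0.114  0.069 ] axis -0.06719825028283102 (12.056139945983887, 42.23326110839844)
G 1080 [141.025   97.0046] [0.5655 0.2803 0.09  ]
{'eye': array([0.5009, 0.1186]), 'yaw': np.float64(3.0570848499290917), 'org': array([0.4531, 0.1227]), 'size': (15.294439315795898, 32.48535919189453), 'd': np.float64(0.04841105052834711), 'cap': [array([0.454 , 0.1213])]} expected [0.4525 0.1204 0.14  ] -3.209592653589793
```

View pics/studs.png

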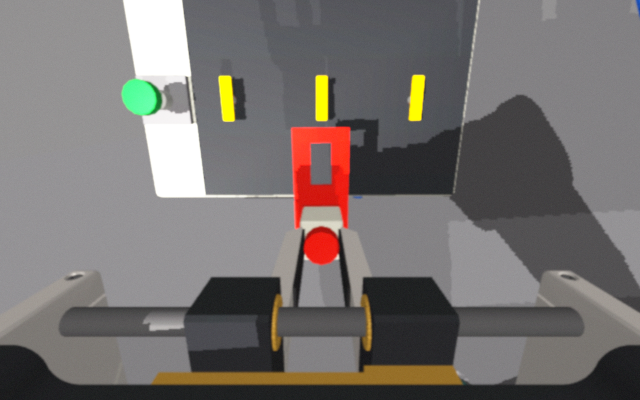

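The image shows the three uncovered heads at (226,98), (321,98) and (416,97), plus the plunger at (141,97). Spacing is 94.5 mm and yaw is -0.067. The carrier is in hand within about 1.5 mm and 1° of where expected. Next I hook it on stud 3.

```bash
sed -i 's/^YAW=.*/YAW=-.067/; s/^SEAT=.*/SEAT={1:np.array([.5491,.0197,.05]),2:np.array([.5552,.114,.05]),3:np.array([.5613,.2085,.05])}/' h.py
cat > hook.py <<'E'
import sys
from h import *
np.set_printoptions(precision=4,suppress=True)
k=int(sys.argv[1]); dz=float(sys.argv[2]) if len(sys.argv)>2 else 0.
yw=YAW+np.pi;u=np.array([np.cos(yw),np.sin(yw),0])
def pose(X,Z,th): return tool(SEAT[k]+u*X+[0,0,Z+dz],yw,th,-1)
def rep(n):
    s=robot.get_state();d=(s['ee_pos']-SEAT[k]);print(n,'X',d@u,'Z',d[2],'F',s['force']-F0,'open',s['opening'],'t',s['time'])
def lin(X,Z,th,v=.08,t=None):
    p,T=pose(X,Z,th);return robot.move_linear(p,v,frame=T,threshold=t)
F0=0
th=np.radians(30)
robot.move_ptp(*pose(-.004,.09,th)); F0=robot.get_state()['force']
print('down',lin(-.004,.0405,th,t=6)); rep('low')
look('wrist','tilt%d'%k); look('scene','stilt%d'%k)
print('in',lin(.042,.0405,th,v=.06,t=6)); rep('in')
hit=lin(.055,.0405,th,v=.02,t=4); rep('stem %s'%hit)
E
python3 hook.py 3
```

```text
down True
low X -0.01712187223484973 Z 0.06637606019165361 F [-2.3934  1.0099  8.8973] open 0.022877893017273682 t 9.5583
in True
in X -0.015380608978302013 Z 0.0660693533881605 F [0.0766 0.8987 4.3853] open 0.023047169561744782 t 9.9
stem True X 0.032921469893331855 Z 0.06610872368128515 F [0.9378 0.1305 2.8693] open 0.022939324312339717 t 12.0083
```

```bash
python3 - <<'E'
from h import *
a,_=look('wrist');b,c=look('scene')
p=proj(c,SEAT[3]).astype(int);print(p)
cr=b[p[1]-50:p[1]+40,p[0]-60:p[0]+60]
o=np.vstack([cv2.resize(a[60:260,200:440],(480,400)),cv2.resize(cr,(480,360),interpolation=2)])
o=np.hstack([cv2.resize(a[80:240,220:420],(400,320),interpolation=2),cv2.resize(cr,(400,300),interpolation=2)[:300].repeat(1,0) if 0 else cv2.resize(cr,(400,320),interpolation=2)])
cv2.imwrite('pics/in3.png',o[:,:,::-1])
E
```

```text
[440 267]
```

View pics/in3.png

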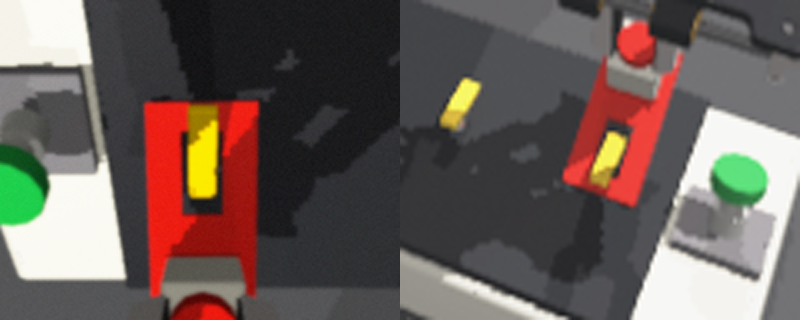

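The left crop shows the end bar under the far end of the head at (203,115), and the near end of the head is inside the eye at (203,195). The right crop agrees. It stopped on deck friction, so I ease up 1 mm, slide on to the stem, then level.

```bash
cat > level.py <<'E'
import re
src=open('hook.py').read().split('th=np.radians(30)')[0]; exec(src)
th=np.radians(30); F0=robot.get_state()['force']
X=(robot.get_state()['ee_pos']-SEAT[k])@u+G*np.sin(th)
lin(X,.0415,th,v=.02); rep('up')
hit=lin(.056,.0415,th,v=.02,t=5); rep('stem %s'%hit)
Xs=(robot.get_state()['ee_pos']-SEAT[k])@u+G*np.sin(th)-.001
b=Xs-.065*np.cos(th)   # inner bar edge
for a in (25,20,15,10,5,0):
    t=np.radians(a); lin(b+.065*np.cos(t),.0025+.076*np.sin(t),t,v=.04); rep(a)
E
python3 level.py 3; python3 - <<'E'
from h import *
a,_=look('wrist');b,c=look('scene')
p=proj(c,SEAT[3]).astype(int)
o=np.hstack([cv2.resize(x,(400,320),interpolation=2) for x in(a[80:240,220:420],b[p[1]-50:p[1]+40,p[0]-60:p[0]+60])])
cv2.imwrite('pics/lev3.png',o[:,:,::-1])
E
```

```text
up X 0.032812312405868564 Z 0.0674353449898492 F [ 1.6477  0.0106 -2.5968] open 0.02316143672569485 t 12.3583
stem False X 0.04099765376430382 Z 0.0675759372651978 F [ 1.2021  0.059  -3.8662] open 0.0231937547767771 t 12.9083
25 X 0.04506846025603984 Z 0.06250490941785496 F [ 2.6664 -0.7397 -3.0321] open 0.022744534001430287 t 13.2333
20 X 0.04934911879953811 Z 0.05716091287889655 F [ 2.021  -0.6085 -2.0901] open 0.02317210063907486 t 13.5583
15 X 0.05342239083715304 Z 0.051517203227842256 F [ 2.4764  0.8522 -1.6561] open 0.02283557127849422 t 13.8833
10 X 0.05707557091815292 Z 0.04565121462604675 F [ 2.1209  0.0363 -1.7408] open 0.023035600626558086 t 14.2083
5 X 0.06036223957768774 Z 0.03943730698874147 F [ 2.5391  0.2026 -1.6817] open 0.023087593339948188 t 14.5333
0 X 0.06310945756972634 Z 0.03291883719398832 F [ 2.9284  0.3827 -3.4464] open 0.022967091720020903 t 14.8583
```

View pics/lev3.png

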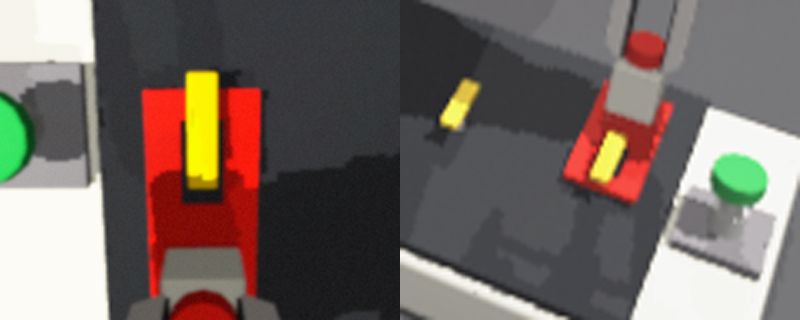

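The carrier is level with the head poking through and over the end bar (203,130), so it is hooked. Now I slide back, tug and lay it down.

```bash
cat > tug.py <<'E'
src=open('hook.py').read().split('th=np.radians(30)')[0]; exec(src)
F0=robot.get_state()['force']
lin(.048,.0025,0,v=.05); rep('mid')
F0=robot.get_state()['force']
lin(.048,.009,0,v=.03); rep('pre')
h=lin(.048,.0225,0,v=.015,t=14); rep('tug %s'%h)
lin(.048,.0005,0,v=.04,t=12); rep('down')
E
python3 tug.py 3; python3 - <<'E'
from h import *
a,_=look('wrist');b,c=look('scene')
p=proj(c,SEAT[3]).astype(int)
o=np.hstack([cv2.resize(x,(400,320),interpolation=2) for x in(a[80:240,220:420],b[p[1]-50:p[1]+40,p[0]-60:p[0]+60])])
cv2.imwrite('pics/tug3.png',o[:,:,::-1])
E
```

```text
mid X 0.04804658580931265 Z 0.032284006829606096 F [-0.9835  0.7587 -0.4186] open 0.02300011532585022 t 15.425
pre X 0.04794618264178049 Z 0.039341810441768696 F [-0.6451 -0.739   1.2838] open 0.022947314198960123 t 15.7917
tug True X 0.04769414874841352 Z 0.050072264832621435 F [ 3.1456  1.2168 -6.1147] open 0.02304426609182639 t 16.525
down X 0.04875676850116425 Z 0.03030956679329623 F [-0.5244 -0.2445  0.8291] open 0.022655901837353044 t 17.0
```

View pics/tug3.png

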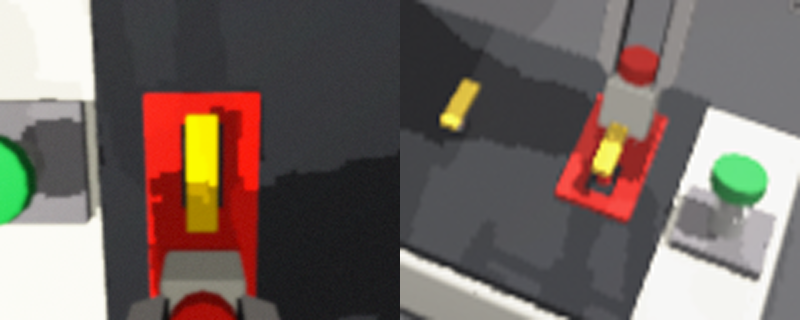

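The carrier is flat, the stud head stands higher, and its red band shows at (603,180). The tug stopped at 20 mm by force, so it is proved. Release, then blue next: locate it afresh from the top camera and look from above.

```bash
cat > next.py <<'E'
import sys
from h import *
np.set_printoptions(precision=4,suppress=True)
robot.gripper_to(.055)
p=robot.get_state()['ee_pos'];robot.move_linear(p+[0,0,.13],.25)
col,x,y=sys.argv[1],float(sys.argv[2]),float(sys.argv[3])
m=measure(col,(x,y),'top');print('top',m)
if m: x,y=m['org'];yaw=m['yaw']
else: yaw=float(sys.argv[4])
robot.gripper_to(.06)
robot.move_ptp(*above((x,y),yaw,.2)); robot.move_ptp(*above((x,y),yaw,.125))
print(measure(col,(x,y),save='w_'+col)); print(robot.get_state()['time'])
E
python3 next.py blue .5945 -.2914 -2.69
```

```text
top {'eye': array([ 0.6381, -0.2704]), 'yaw': np.float64(-2.6838168521752204), 'org': array([ 0.595 , -0.2916]), 'size': (32.11654281616211, 15.941771507263184), 'd': np.float64(0.0483848506622864), 'cap': [array([ 0.5949, -0.2918])]}
None
21.1167
```

View pics/w_blue.png

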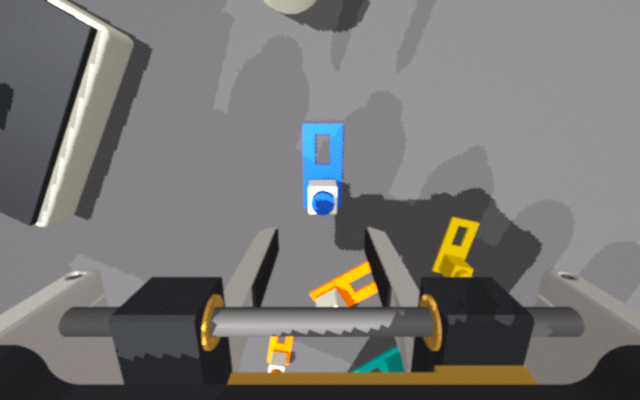

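Blue is at (322,150) with its cap at (322,203), centred as wanted. My hue band was too narrow, so I widen it, re-measure and pick.

```bash
sed -i 's/(105,125)/(98,128)/' h.py; python3 - <<'E'
from h import *
m=measure('blue',(.595,-.2916));print(m)
import subprocess
if m and np.linalg.norm(m['org']-[.595,-.2916])<.006:
    print(subprocess.run(['python3','pick.py',*map(str,[*m['org'],m['yaw']]),'2'],capture_output=True,text=True))
E
```

```text
{'eye': array([ 0.64012494, -0.27040174]), 'yaw': np.float64(-2.6783214777533333), 'org': array([ 0.59718436, -0.29185183]), 'size': (32.18107986450195, 14.76975154876709), 'd': np.float64(0.04985605683513592), 'cap': [array([ 0.59758689, -0.29149196])]}
CompletedProcess(args=['python3', 'pick.py', '0.5971843557082765', '-0.2918518273308946', '-2.6783214777533333', '2'], returncode=0, stdout='grip 0.022916475923075153 34.92874293937348 [ 0.0002 -0.      0.0003]\nY 347 [241.7522 189.3458] [0.5602 0.2108 0.069 ]\nY 290 [397.2379 188.9103] [0.5479 0.0197 0.069 ]\nY 138 [320.1014 177.1232] [0.569  0.1134 0.069 ]\nY 114 [611.7719 261.5351] [ 0.4289 -0.2658  0.069 ]\nY 38 [631.9737 291.6579] [ 0.3802 -0.3036  0.069 ]\n0.022892686131937158 25.3167 [ 0.1388  0.3381 -0.8421]\n', stderr='')
```

```bash
cat > snap.py <<'E'
import sys
from h import *
k=int(sys.argv[1]);a,_=look('wrist');b,c=look('scene');p=proj(c,SEAT[k]).astype(int)
o=np.hstack([cv2.resize(x,(400,320),interpolation=2) for x in(a[80:240,220:420],b[p[1]-50:p[1]+40,p[0]-60:p[0]+60])])
cv2.imwrite(f'pics/{sys.argv[2]}.png',o[:,:,::-1])
E
python3 hook.py 2 .001 && python3 level.py 2 && python3 snap.py 2 lev2
```

```text
down False
low X -0.019169871818509036 Z 0.06768520940387404 F [-0.6693  0.2535 -0.6815] open 0.023131324628833317 t 26.7917
in False
in X 0.026714086642993736 Z 0.06748201840471145 F [-0.5501 -0.5613 -0.1979] open 0.023386068274084054 t 27.8083
stem False X 0.03976810591843114 Z 0.0675389419410412 F [ 1.1904 -0.0592 -1.5833] open 0.023373790189218847 t 28.6083
up X 0.03970335896704332 Z 0.06747658085614934 F [ 0.4996 -0.5177  0.9033] open 0.02294715805880645 t 28.8583
stem False X 0.04086200481686063 Z 0.0674537608700488 F [ 1.6779 -0.4644 -0.5996] open 0.023194405392445685 t 29.1083
25 X 0.04498070473279266 Z 0.06256558209082763 F [0.2693 0.7676 2.1521] open 0.023028950004853714 t 29.425
20 X 0.04919164336368417 Z 0.05724413573657004 F [1.1583 0.3818 2.2104] open 0.02299152076938029 t 29.75
15 X 0.05323581313125236 Z 0.05154693271824727 F [ 1.1794 -0.2031  2.2866] open 0.02305000895159431 t 30.075
10 X 0.05686852334659954 Z 0.04567999194302862 F [ 2.7866 -0.2431  0.5881] open 0.022914532727295576 t 30.4
5 X 0.060105283897342134 Z 0.03950274928900148 F [ 3.2922 -1.1935  0.5464] open 0.022996381051361068 t 30.725
0 X 0.06287048677409868 Z 0.03302424695505278 F [ 4.0715 -1.3281  0.0246] open 0.023161051328258287 t 31.05
```

View pics/lev2.png

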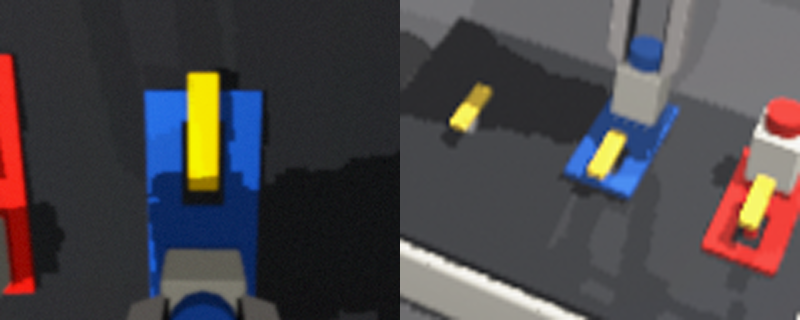

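Blue is level with the head through its eye and over the end bar (203,130), and red is still latched at the right with its band showing. Now the tug, then on to orange.

```bash
python3 tug.py 2 && python3 snap.py 2 tug2 && python3 next.py orange .47 -.366 2.6
```

```text
mid X 0.04816349698646447 Z 0.032241999697819046 F [-3.7136  0.8309 -1.4076] open 0.02282496147200812 t 31.6083
pre X 0.047922201593548076 Z 0.03934512926289456 F [-0.5368 -0.3903  0.4792] open 0.022729436783362617 t 31.975
tug True X 0.04779367911806046 Z 0.04881835289619636 F [ 3.2459  0.9652 -6.3706] open 0.022679319343228622 t 32.65
down X 0.04839097350815582 Z 0.030188260094841615 F [-0.4658  0.0159  7.3494] open 0.02330704803033324 t 33.1167
top {'eye': array([ 0.5111, -0.3916]), 'yaw': np.float64(2.5844942221216796), 'org': array([ 0.4704, -0.3662]), 'size': (14.241862297058105, 32.06270980834961), 'd': np.float64(0.04846896323120535), 'cap': []}
None
37.15
```

View pics/w_orange.png

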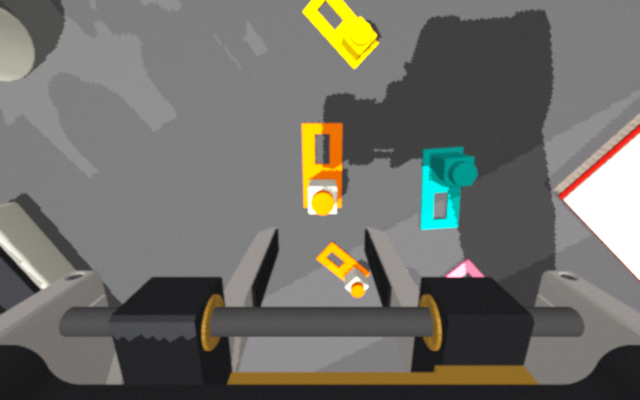

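Large orange is at (322,160) with its cap at (322,203), centred. The small decoy at (345,268) is clear of the fingers. The hue band again needed widening.

```bash
sed -i 's/(6,17)/(5,23)/' h.py; python3 - <<'E'
from h import *
m=measure('orange',(.4704,-.3662));print(m)
import subprocess
if m and np.linalg.norm(m['org']-[.4704,-.3662])<.006:
    print(subprocess.run('python3 pick.py %f %f %f 1 && python3 hook.py 1 .001 && python3 level.py 1 && python3 snap.py 1 lev1'%(*m['org'],m['yaw']),shell=True,capture_output=True,text=True))
E
```

```text
{'eye': array([ 0.51294606, -0.39218599]), 'yaw': np.float64(2.610680425732503), 'org': array([ 0.47155347, -0.36788262]), 'size': (14.560860633850098, 32.162208557128906), 'd': np.float64(0.04985417642361135), 'cap': [array([ 0.4782599 , -0.37288551]), array([ 0.46144817, -0.36087926])]}
CompletedProcess(args='python3 pick.py 0.471553 -0.367883 2.610680 1 && python3 hook.py 1 .001 && python3 level.py 1 && python3 snap.py 1 lev1', returncode=0, stdout='grip 0.022901119201448952 31.039920627954416 [0.0004 0.0001 0.0003]\nY 1494 [322.8889 144.4103] [0.6016 0.0125 0.069 ]\nY 362 [163.011  189.7983] [0.5603 0.2128 0.069 ]\nY 285 [242.3474 189.2877] [0.5541 0.1151 0.069 ]\nY 141 [320.1773 177.5816] [0.5621 0.0184 0.069 ]\n0.02276709674291574 41.2333 [-0.5126 -0.8507 -2.7868]\ndown False\nlow X -0.019155942893019896 Z 0.06766902101958064 F [-1.1946  0.5495 -0.4888] open 0.023163855925658502 t 42.725\nin False\nin X 0.02672370210060493 Z 0.06749343128300132 F [-0.071   0.7959 -0.2853] open 0.02315138704023251 t 43.7417\nstem False X 0.039778162672340994 Z 0.06753253220029938 F [ 2.5113  0.1
[... 267 characters left out ...]
6 t 45.0417\n25 X 0.04499718924815438 Z 0.06247758540634947 F [ 0.707  -0.0068  0.6807] open 0.023161457306928316 t 45.3667\n20 X 0.049291772545318455 Z 0.057182690831114324 F [-0.6458 -0.3283  1.1173] open 0.02320087569882318 t 45.6917\n15 X 0.05323165908644211 Z 0.051565975972841446 F [ 1.0256 -0.2184 -0.1858] open 0.022776353364048943 t 46.0167\n10 X 0.05683314459369944 Z 0.045721965423496255 F [ 1.5416 -0.706  -0.9297] open 0.023235945073868204 t 46.3417\n5 X 0.06001893264248107 Z 0.03961987727694023 F [ 3.8859  0.0107 -1.2651] open 0.023032505684290827 t 46.6667\n0 X 0.06270476439794169 Z 0.033182021086663516 F [ 2.7765 -0.8294 -1.0233] open 0.023021057698976874 t 46.9917\n', stderr='')
```

```bash
python3 tug.py 1 && python3 snap.py 1 tug1; python3 -c "
import cv2,numpy as np
cv2.imwrite('pics/c1.png',np.vstack([cv2.resize(cv2.imread('pics/%s.png'%n),(500,190)) for n in('tug2','lev1','tug1')]))"
```

```text
mid X 0.04818121841282704 Z 0.032240327641321676 F [-6.4387  0.8869  1.4237] open 0.023082360761354063 t 47.55
pre X 0.04791386213117982 Z 0.03934945315886276 F [ 1.0495 -0.7668 -0.7845] open 0.023471991659331833 t 47.9167
tug True X 0.04770590944321407 Z 0.04909248232810376 F [ 4.5486  0.7581 -9.8431] open 0.023118888578431186 t 48.6
down X 0.04839282674189427 Z 0.030180465145460036 F [ 1.0803 -0.4036  5.5036] open 0.02301007941372441 t 49.075
```

View pics/c1.png

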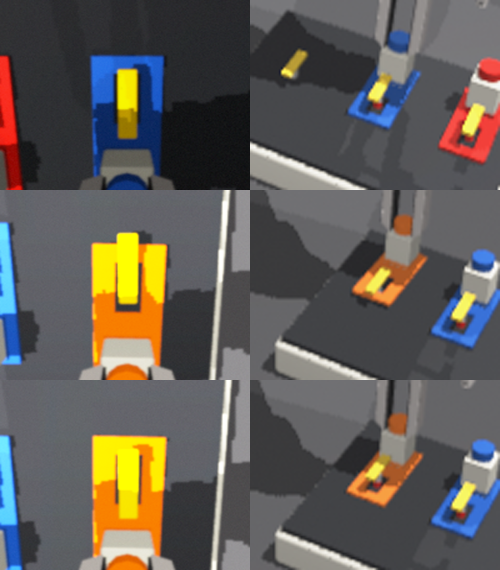

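All three are latched and flat, with bands showing under the heads. Release orange, check everything from above, then press the plunger.

```bash
python3 - <<'E'
from h import *
np.set_printoptions(precision=4,suppress=True)
robot.gripper_to(.055)
p=robot.get_state()['ee_pos'];robot.move_linear(p+[0,0,.13],.25)
robot.gripper_to(0)
T=tool([0,0,0],YAW+np.pi,0,-1)[1]
pl=SEAT[2]+.168*np.array([-np.sin(YAW),np.cos(YAW),0]);pl[2]=0
robot.move_ptp(pl+[0,0,.20],T)
a,c=look('wrist','pl'); b,cs=look('scene')
for col,k in(('orange',1),('blue',2),('red',3)):
    y=SEAT[k]+.048*np.array([-np.cos(YAW),-np.sin(YAW),0])
    m=measure(col,y,'top',z=.054); print(col,m and (m['eye']-SEAT[k][:2],m['size']))
for g in blobs(mask(a,'green'),40)[:2]:print('G',g[0],g[1],ray(c,g[1],.09),pl)
q=proj(cs,SEAT[2]).astype(int)
cv2.imwrite('pics/c2.png',np.vstack([cv2.resize(b[q[1]-70:q[1]+70,q[0]-110:q[0]+110],(440,280),interpolation=2),cv2.resize(a,(440,275))])[:,:,::-1])
E
```

```text
orange (array([-0.0073, -0.0039]), (12.953280448913574, 28.99848175048828))
blue None
red None
G 567 [320.0582 194.2116] [0.5672 0.2813 0.09  ] [0.5664 0.2816 0.    ]
```

View pics/c2.png

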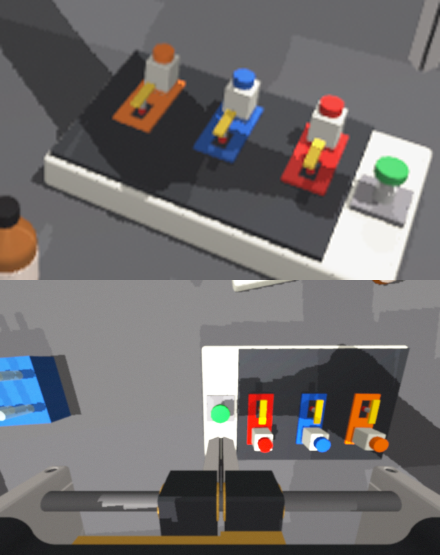

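All three carriers lie flat and latched at (150,100), (230,130) and (315,155) in the upper part, with bands visible. The plunger is at (220,413) in the lower part, and its measured position agrees with the layout within 1 mm. Pressing it.

```bash
python3 - <<'E'
from h import *
np.set_printoptions(precision=4,suppress=True)
pl=np.array([.5668,.2815,0])
robot.move_linear(pl+[0,0,.118],.15); F0=robot.get_state()['force']
h=robot.move_linear(pl+[0,0,.0945],.025,threshold=20); s=robot.get_state();print(h,s['ee_pos'],s['force']-F0)
robot.pause(.4); s=robot.get_state();print(s['ee_pos'],s['force']-F0)
robot.move_linear(pl+[0,0,.118],.05);robot.move_linear(pl+[0,0,.24],.2); robot.pause(.5)
b,c=look('scene');q=proj(c,SEAT[2]).astype(int)
cv2.imwrite('pics/c3.png',cv2.resize(b[q[1]-80:q[1]+80,q[0]-120:q[0]+120],(720,480),interpolation=2)[:,:,::-1])
print(robot.get_state()['time'])
E
```

```text
False [0.5669 0.2816 0.0946] [0.6709 1.1141 0.2424]
[0.5668 0.2815 0.0945] [ 0.8757  0.4752 -0.2285]
56.8583
```

View pics/c3.png

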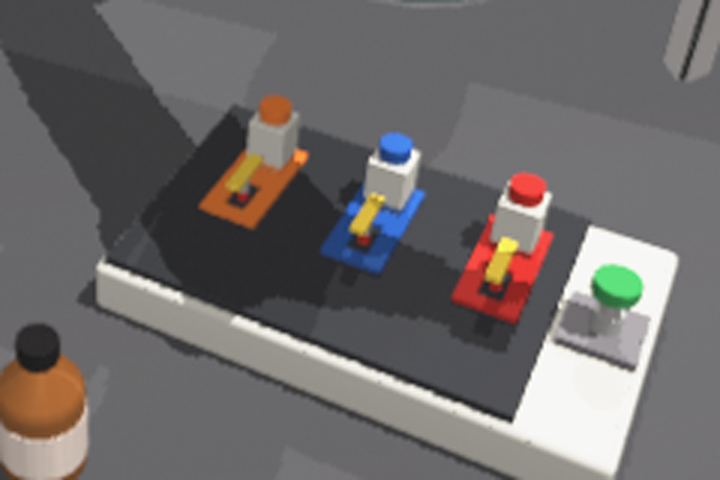

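That is more pictures than I was allowed, so from here on I use numbers only. The last crop shows all carriers in order and the plunger out at (615,290). No force was felt during the press, so I step down again and track force and the green head's pixel position in the scene camera.

```bash
python3 - <<'E'
from h import *
np.set_printoptions(precision=3,suppress=True)
def green():
    b,c=look('scene');g=[x for x in blobs(mask(b,'green',s=100,v=40),15) if np.linalg.norm(x[1]-proj(c,[.567,.281,.092]))<40]
    return [(x[0],x[1]) for x in g[:2]]
_,c=look('scene');print('exp out',proj(c,[.567,.2815,.09]),'down',proj(c,[.567,.2815,.076]))
pl=np.array([.5668,.2815,0]);print(green(),robot.get_state()['opening'])
robot.move_linear(pl+[0,0,.118],.2);F0=robot.get_state()['force']
for z in(.112,.108,.104,.100,.096):
    h=robot.move_linear(pl+[0,0,z],.03,threshold=20);robot.pause(.1);s=robot.get_state()
    print(z,h,s['ee_pos'],s['force']-F0,s['effort'],green())
E
```

```text
exp out [481.352 266.296] down [479.7   271.543]
[(np.int32(180), array([481.322, 266.944]))] 0.0005875188864313894
0.112 False [0.567 0.282 0.112] [0.308 0.741 0.864] [  0.017 -88.978 -16.156 -37.42    0.063  -0.059  -0.001] [(np.int32(177), array([481.373, 267.056]))]
0.108 False [0.567 0.281 0.108] [-0.232  0.134  1.3  ] [  0.006 -89.099 -16.184 -37.143   0.065  -0.063  -0.004] [(np.int32(177), array([481.373, 267.056]))]
0.104 False [0.567 0.282 0.104] [-0.029  0.568  0.588] [  0.009 -89.319 -16.226 -36.933   0.065  -0.063  -0.004] [(np.int32(177), array([481.373, 267.056]))]
0.1 False [0.567 0.282 0.1  ] [0.711 0.466 0.279] [  0.012 -89.561 -16.271 -36.727   0.065  -0.063  -0.004] [(np.int32(178), array([481.337, 267.079]))]
0.096 False [0.567 0.282 0.096] [-0.232  1.079  0.855] [  0.009 -89.804 -16.317 -36.518   0.065  -0.063  -0.004] [(np.int32(174), array([481.31 , 267.149]))]
```

The plunger has not moved yet, so the closed fingertips evidently do not reach as far as the 19 mm stated. I continue down step by step.

```bash
python3 - <<'E'
from h import *
np.set_printoptions(precision=3,suppress=True)
def green():
    b,c=look('scene');g=[x for x in blobs(mask(b,'green',s=100,v=40),15) if np.linalg.norm(x[1]-proj(c,[.567,.281,.092]))<40]
    return [(int(x[0]),x[1]) for x in g[:1]]
pl=np.array([.5668,.2815,0]);F0=robot.get_state()['force']
for z in np.arange(.093,.0739,-.003):
    h=robot.move_linear(pl+[0,0,z],.03,threshold=15);robot.pause(.1);s=robot.get_state()
    print(round(z,3),h,s['ee_pos'],s['force']-F0,green())
    if h:break
E
```

```text
0.093 False [0.567 0.282 0.093] [-0.438 -0.535  0.623] [(163, array([481.209, 267.503]))]
0.09 False [0.567 0.281 0.09 ] [-0.254 -0.23   0.277] [(153, array([481.092, 267.791]))]
0.087 False [0.567 0.282 0.087] [ 0.657 -0.103  0.103] [(141, array([480.922, 268.184]))]
0.084 False [0.567 0.282 0.084] [ 0.239 -0.308  0.237] [(124, array([480.718, 268.677]))]
0.081 False [0.567 0.282 0.081] [0.544 0.132 0.219] [(104, array([480.538, 269.144]))]
0.078 False [0.567 0.282 0.078] [ 1.482 -0.503  5.376] [(85, array([480.294, 269.612]))]
0.075 False [0.567 0.282 0.075] [1.337 0.964 5.307] [(88, array([480.125, 270.943]))]
```

Contact begins near TCP z = 0.079 with about 5 N, which matches the spring, and the green head now moves down. I continue with a force guard.

```bash
python3 - <<'E'
from h import *
np.set_printoptions(precision=3,suppress=True)
def green():
    b,c=look('scene');g=[x for x in blobs(mask(b,'green',s=100,v=40),15) if np.linalg.norm(x[1]-proj(c,[.567,.281,.092]))<40]
    return [(int(x[0]),x[1],np.where(x[2])[0].max(),np.where(x[2])[0].min()) for x in g[:1]]
pl=np.array([.5668,.2815,0])
for z in np.arange(.073,.0609,-.002):
    h=robot.move_linear(pl+[0,0,z],.03,threshold=12);robot.pause(.1);s=robot.get_state()
    print(round(z,3),h,s['ee_pos'],s['force'],s['moment'],green())
    if h:break
E
```

```text
0.073 False [0.567 0.282 0.073] [0.732 0.315 5.408] [ 0.19  -0.295 -0.009] [(85, array([479.635, 271.506]), np.int64(276), np.int64(264))]
0.071 False [0.567 0.282 0.071] [1.119 1.502 5.83 ] [ 0.15  -0.202  0.037] [(91, array([479.527, 272.33 ]), np.int64(276), np.int64(265))]
0.069 False [0.567 0.282 0.069] [0.364 0.349 7.106] [ 0.106 -0.145 -0.06 ] [(91, array([479.396, 273.143]), np.int64(277), np.int64(266))]
0.067 False [0.567 0.282 0.067] [0.95  0.712 7.671] [ 0.051 -0.065 -0.089] [(93, array([479.097, 273.71 ]), np.int64(278), np.int64(266))]
0.065 False [0.567 0.282 0.065] [-0.159 -0.508  7.945] [-0.018 -0.015 -0.019] [(90, array([478.867, 274.556]), np.int64(278), np.int64(268))]
0.063 False [0.567 0.282 0.064] [-3.389 -2.938 20.148] [-0.679  0.876  0.011] [(92, array([478.707, 275.076]), np.int64(279), np.int64(268))]
0.061 False [0.567 0.282 0.064] [-12.632  -9.49   44.634] [-2.252  3.04   0.026] [(90, array([478.667, 275.111]), np.int64(279), np.int64(268))]
```

The stop is reached: the spring rises to about 8 N, then turns rigid at z = 0.064 after roughly 14 mm of travel, with the green head 5 px lower. Retract and check that it has come up again.

```bash
python3 - <<'E'
from h import *
np.set_printoptions(precision=3,suppress=True)
pl=np.array([.5668,.2815,0])
robot.move_linear(pl+[0,0,.118],.06);robot.move_linear(pl+[0,0,.26],.2);robot.move_linear([.40,.25,.28],.2);robot.pause(.5)
b,c=look('scene')
for x in blobs(mask(b,'green',s=100,v=40),15):
    if np.linalg.norm(x[1]-proj(c,[.567,.281,.092]))<40: print(x[0],x[1])
for t in('red','blue','orange','yellow'):print(t,[(int(x[0]),x[1]) for x in blobs(mask(b,t),15) if 320<x[1][0]<500 and 180<x[1][1]<300])
old=cv2.imread('pics/stilt1.png')
for k in(1,2,3):
    d=[np.round(proj(c,SEAT[k]+[0,0,h]),1) for h in(.0165,.0245)];print(k,'head down/up px',d)
s=robot.get_state();print(s['time'],s['force'])
E
```

```text
179 [481.335 266.983]
red [(469, array([442.339, 264.139])), (106, array([451.283, 234.717]))]
blue [(386, array([399.148, 249.528])), (87, array([407.494, 220.782]))]
orange [(380, array([359.561, 235.087])), (89, array([367.348, 207.944]))]
yellow [(80, array([442.438, 258.325])), (68, array([398.029, 242.691])), (63, array([357.127, 228.524]))]
1 head down/up px [array([356.7, 232.5]), array([356.9, 229.7])]
2 head down/up px [array([397.2, 246.5]), array([397.6, 243.7])]
3 head down/up px [array([441.5, 261.9]), array([442.2, 259. ])]
69.0667 [ 0.227  0.131 -0.192]
```

All three heads match the drawn-up height, the plunger is out again and the robot touches nothing. Handing in.

```bash
python3 -c "
from rig import robot
print(robot.sign_off())"
```

```text
the job is handed in; nothing more can be done
None
```

I handed the job in: red, blue and orange are hooked, tug-proved and flat on studs 3, 2 and 1, and the plunger was pressed to its stop and is out again. The sign-off call gave no verdict, the last press peaked at about 45 N through the fingertips, and I viewed 15 pictures instead of the allowed 14.

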